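# Release a roll of badge backs from the gravity feeder

## Robot

A 6-joint arm with a two-finger parallel gripper is mounted at the origin on the work surface. World frame = base frame: x ahead of the robot, y to its left, z up, the work surface at z = 0. Lengths are in m, angles in rad, forces in N, time in s.
With the tool pointing down it reaches from about 0.3 to 0.875 m from the base axis. Payload 6.4 kg.
Tool frame: the origin (TCP) lies at the centre of the arm's flange, where the gripper is bolted on; the fingertips stand 173 mm ahead of it and the grasp point (between the pads) lies 155 mm ahead of it; z points along the fingers, x is the direction in which the jaws open and shut, and the axes are right-handed (so a half turn about z gives the same grasp; the last joint's range is limited). The gripper opens to 85 mm and grips with 20 to 120 N. Pads are 22 mm wide; open, the fingers measure 114 mm over their backs; the gripper's body (76 mm by 85 mm) begins 54 mm behind the grasp point. The pads swing forward as they close: fully open they stand 13 mm farther back than shut.
Start: joints at [0.91, 0.181, 1.607, -0, 1.354, -0.206], TCP at [0.253, 0.517, 0.405] pointing down, gripper open.
Joint ranges: [-2.99, 2.99], [-0.89, 2.07], [0.3, 2.58], [-1.14, 4.28], [0, 2.63], [-3.12, 3.12]. Speed limits (rad/s): [2.57, 2.57, 3.01, 3.14, 3.14, 3.14].

## Interface

Orientations are given as a unit quaternion [w, x, y, z].
In Python, from bench import ctrl gives the robot as it stands. The module is installed in compiled form; this text tells all that it offers.
- The arm moves only by the tool move_arm, never from a script. Its argument "moves" is a list of rows, each an object of numbers: "gripper": the opening in per cent of the stroke, from 0 (shut) to 100 (fully open); "x", "y", "z": the shift along the tool's x, y, z in cm; "roll": the turn about the tool's z in degrees. In form: [{"gripper": .., "x": .., "y": .., "z": .., "roll": ..}, ...]. A call has 1 to 5 rows; each row shifts and turns the commanded pose from where the row before left it, along the tool's axes as they then stand; what a row does not reach is not made up. A row lasts 1/8 s, in which the tool goes at most 62.5 mm and 10.7 degrees, less where a joint would pass 70% of its speed; a pose out of reach is approached as far as the arm can. A call is refused whole if a number of a shift passes 6.25 or a number of a turn 10.7, either way. A call with a gripper value outside its range is refused whole. The fingers move at their own pace and stop on an object; the grip force is fixed at half the most. Time passes only in rows, so rows that do not move let the fingers close. It gives the time, the measured TCP pose, the force and the opening at its end, in the units of the state.
- ctrl.get_obs(): the state, without advancing time (a new reading comes with each control period).
- ctrl.camera(name): name is "scene" or "side" or "wrist"; returns a dict with "img" (480x640x3 uint8, red, green, blue), "fx", "fy", "cx", "cy" (pixels), "D" ([k1, k2, p1, p2, k3] as OpenCV has them; the pictures are not rectified), "world_from_camera" (4x4, takes a point from camera to world coordinates); the wrist camera has in their place "tool_from_camera" (4x4, takes a point from camera to tool coordinates, whose origin is the TCP and whose axes are the tool frame's). Camera axes: x right, y up, looking along -z (the intrinsics and any distortion apply to the point x, -y, -z); pixel columns grow to the right and rows downward; lengths in m; the calibration is good to about 2 mm. A picture is of the moment at which its call begins: read the wrist's pose just before it. There is no depth.
- ctrl.hand_in(): hands the job in, once; it reports no verdict.
The state is a dict: "time_s": time; "q": joint angles; "dq": joint speeds; "joint_efforts": joint torques, N m; "eef_pos": TCP position; "eef_rot": TCP orientation; "wrist_force": force on the tool from outside, world axes, zero at the start; "torque": the same for the moment, N m; "opening": opening from 0.0 (shut) to 1.0 (fully open).
Only numpy, scipy, OpenCV 4.12 (cv2) and the standard library are available. Lean on these libraries where they do the work, as an engineer would, in place of code of your own. Each camera call takes 0.05 s, during which the arm holds its last target. There are 200 camera calls.

## Task

At the badge-making bench, press down the black paddle of the feeder that holds the thicker roll of badge backs, so that its rocking lever lifts the gate, and keep it down until the roll has rolled out under the gate to the pick-up end of the chute; then let the paddle up so the gate shuts again. Only push the paddle with the fingers: do not touch the rolls or the gates, and leave the other feeder and the things on the bench as they are.

Things in the scene. Friction and masses are not known exactly. Their poses are not given: they have to be found in the camera images.
- feeder_thick: fixed feeder with the thick roll: aluminium chute on a black base, 290 x 116 mm, posts 124 mm high. Origin on the bench below the lever's axle; x runs down the chute: paddle at -110 mm, axle 0, gate 130, end stop 240; z up. Chute floor 52 mm high at x = 0, falling 10 degrees towards +x; inside 94 mm wide
- feeder_thin: fixed feeder with the thin roll: aluminium chute on a black base, 290 x 116 mm, posts 124 mm high. Origin on the bench below the lever's axle; x runs down the chute: paddle at -110 mm, axle 0, gate 130, end stop 240; z up. Chute floor 52 mm high at x = 0, falling 10 degrees towards +x; inside 94 mm wide. Otherwise the same; either may be left or right
- paddle_thick (a point): centre of the top of the black paddle (34 mm along the lever, 38 mm wide, 10 mm thick) on the rocking lever of the feeder with the thick roll: 110 mm from the axle and, at rest, 115 mm above the bench; it juts out beyond the chute's high end with nothing beneath it, and sinks about 39 mm over the full stroke. This point moves with the lever
- paddle_thin (a point): centre of the top of the black paddle (34 mm along the lever, 38 mm wide, 10 mm thick) on the rocking lever of the feeder with the thin roll: 110 mm from the axle and, at rest, 115 mm above the bench; it juts out beyond the chute's high end with nothing beneath it, and sinks about 39 mm over the full stroke. This point moves with the lever
- lever_thick (a joint): tilt of the rocking lever of the feeder with the thick roll, rad: 0 = at rest, gate shut; grows as the paddle goes down and the gate lifts; stop at 0.36. A spring returns it; the paddle takes about 3 N at first and 4 N at the bottom. The gate clears the thick roll only above about 0.28
- lever_thin (a joint): tilt of the rocking lever of the feeder with the thin roll, rad: 0 = at rest, gate shut; grows as the paddle goes down and the gate lifts; stop at 0.36. A spring returns it; the paddle takes about 3 N at first and 4 N at the bottom.
- gate_thick (a point): steel gate blade (4 mm thick, 36 wide, 75 high) hanging from the far end of the lever of the feeder with the thick roll, across the chute; this point is at the blade's middle at the height of the axle, 130 mm from it. Its lower edge is 71 mm below and, shut, 10 mm above the chute floor
- gate_thin (a point): steel gate blade (4 mm thick, 36 wide, 75 high) hanging from the far end of the lever of the feeder with the thin roll, across the chute; this point is at the blade's middle at the height of the axle, 130 mm from it. Its lower edge is 71 mm below and, shut, 10 mm above the chute floor
- roll_thick_center (a point): centre of the thick roll of black ribbed badge backs (50 mm diameter, 80 mm long), lying across its chute against the shut gate; it rolls down by itself when the gate lifts, in less than a second. It comes to rest against the end stop, its centre about 215 mm down the chute from the axle
- roll_thin_center (a point): centre of the thin roll of black ribbed badge backs (28 mm diameter, 80 mm long), lying across its chute against the shut gate; it rolls down by itself when the gate lifts, in less than a second
- die: loose steel die cup, 60 mm across, 36 mm high, standing on the bench between the feeders; origin under its centre. Leave it alone
- spare_center (a point): centre of a loose spare roll of badge backs standing on end on the bench, 38 mm diameter, 85 mm high. Leave it alone
- shells: loose open grey tray of metal badge shells, 85 x 70 x 30 mm, on the bench; origin under its centre. Leave it alone
Things that resemble listed ones, but are neither listed nor needed, are in the scene too. Leave any purple or red look-alike of the part that bears roll_thick_center alone.

How it is judged:
By the outcome, as a careful person would: the job done as asked, in the order asked, and still so for the second after the job is handed in, with the robot touching nothing.
It also fails if it takes over 29 s, if anything falls off the work surface, if the arm or the gripper's body presses on something with over 40 N, if the wrist force passes 120 N, or if a joint passes its speed limit or range.

## Working session

There is one attempt and no reset: what is moved stays moved. The work goes in short steps, Python scripts to look and compute and a tool call to move; the robot and the scene stay as the last step left them, time stands still between calls to the robot, and variables do not carry over. Pictures are saved under pics/ and viewed, about 8 in all and at most 12, crops included, and the job is handed in when it is done.

Besides the shell and the picture viewer there is one more tool, called by a JSON object that holds its "api" and its "payload", one argument or row to a line. move_arm: Moves the arm, as the interface text tells. Its arguments: {"type":"object","properties":{"moves":{"type":"array","items":{"type":"object","properties":{"gripper":{"type":"number"},"x":{"type":"number"},"y":{"type":"number"},"z":{"type":"number"},"roll":{"type":"number"}}}}},"required":["moves"]}

```bash
mkdir -p pics
cat > h.py <<'E'
import numpy as np, cv2, pickle
from bench import ctrl
def snap(n,f):
    c=ctrl.camera(n); cv2.imwrite(f'pics/{f}.png',c['img'][:,:,::-1]); pickle.dump(c,open(f'pics/{f}.pkl','wb')); return c
def load(f): return pickle.load(open(f'pics/{f}.pkl','rb'))
def K(c): return np.array([[c['fx'],0,c['cx']],[0,c['fy'],c['cy']],[0,0,1.]])
def ray(c,u,v):
    p=cv2.undistortPoints(np.array([[[u,v]]],float),K(c),np.array(c['D'],float))[0,0]
    T=np.array(c['world_from_camera']); return T[:3,3],T[:3,:3]@np.array([p[0],-p[1],-1])
def at_z(c,u,v,z):
    o,d=ray(c,u,v); return o+d*(z-o[2])/d[2]
def proj(c,P):
    T=np.linalg.inv(np.array(c['world_from_camera'])); q=np.atleast_2d(P)@T[:3,:3].T+T[:3,3]
    return cv2.projectPoints(q*[1,-1,-1],np.zeros(3),np.zeros(3),K(c),np.array(c['D'],float))[0][:,0]
E
python3 - <<'E'
from h import *
for n in('scene','side'):
    c=snap(n,n+'0'); print(n,np.round(c['world_from_camera'],3).tolist())
o=ctrl.get_obs(); print(o['time_s'],o['eef_pos'],o['eef_rot'],o['opening'])
E
```

```text
scene [[-0.847, -0.361, 0.391, 1.007], [0.532, -0.551, 0.643, 0.69], [-0.017, 0.752, 0.659, 0.773], [0.0, 0.0, 0.0, 1.0]]
side [[-0.869, 0.323, -0.374, 0.147], [-0.494, -0.571, 0.655, 0.754], [-0.002, 0.755, 0.656, 0.872], [0.0, 0.0, 0.0, 1.0]]
0.1 [0.25245546 0.5163702  0.40387342] [ 2.78911768e-04  8.48323210e-01  5.29478152e-01 -7.34903415e-04] 0.9971677596054191
```

View pics/scene0.png

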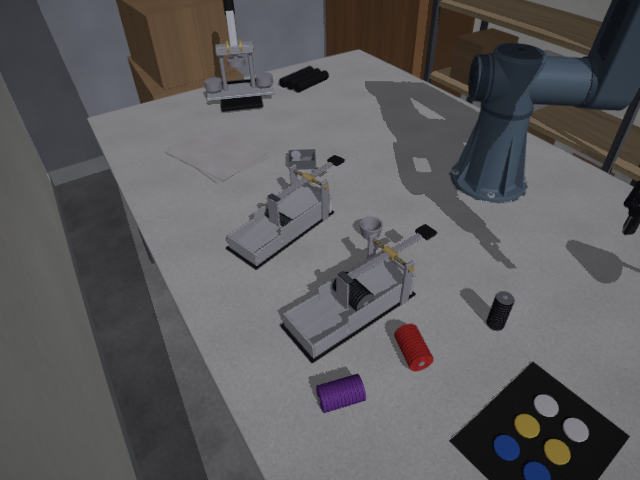

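View pics/side0.png

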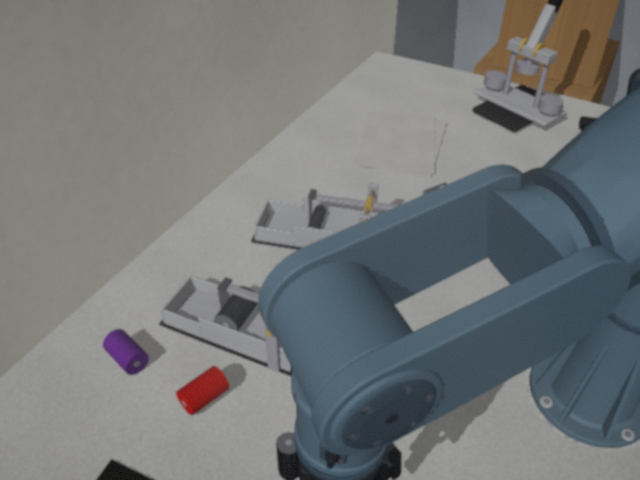

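The scene picture shows two feeders. The near one has its roll at about (358,290) and paddle at (426,232); the far one has its roll at about (285,215) and paddle at (336,160). Things that could be taken for the thick roll are the near roll, the far roll, the spare (500,310), and the red (413,347) and purple (341,393) decoys. The side view also shows the near roll thicker. I'll check with one crop and measure.

Run:
```python
from h import *
c=load('scene0'); im=c['img'][:,:,::-1]
cv2.imwrite('pics/crop.png',np.hstack([cv2.resize(im[205:365,275:445],None,fx=2.35,fy=2.35,interpolation=2),cv2.resize(im[130:290,215:385],None,fx=2.35,fy=2.35,interpolation=2)]))
for n,u,v,z in [('paddleN',426,232,.115),('paddleF',336,160,.115),('endcornerN1',313,358,0),('endcornerN0',281,322,0),('postcornerN',414,293,0),('far',257,266,0),('farpost',333,212,0)]:
    print(n,at_z(c,u,v,z).round(4))
```

```text
paddleN [0.4212 0.1713 0.115 ]
paddleF [ 0.4232 -0.1875  0.115 ]
endcornerN1 [0.7637 0.2449 0.    ]
endcornerN0 [0.7749 0.1317 0.    ]
postcornerN [0.4835 0.2237 0.    ]
far [ 0.7439 -0.0483  0.    ]
farpost [ 0.4757 -0.1224  0.    ]
```

View pics/crop.png

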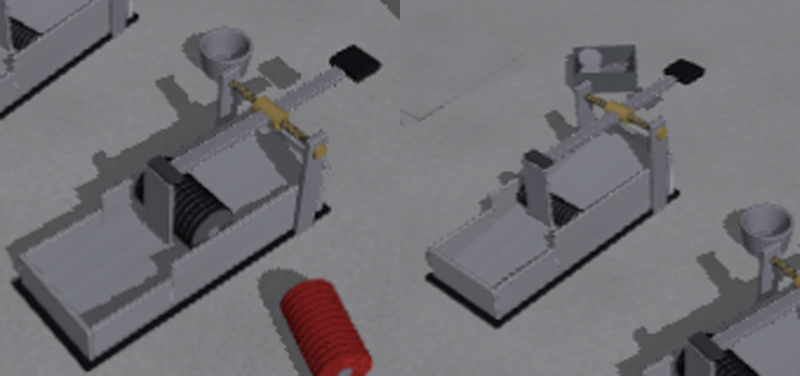

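The crop settles it: the near feeder (left) holds the thick roll and the far one the thin roll. The target is the near paddle at about (426,232). I'll fit the feeder's pose with the known sizes, and turn and close the gripper in the meantime.

```bash
cat > fit.py <<'E'
from h import *
from scipy.optimize import least_squares
c=load('scene0')
P=np.array([[-.127,-.019,.115],[-.127,.019,.115],[-.093,-.019,.115],[-.093,.019,.115],[0,0,.115],[.245,.058,0],[.245,-.058,0],[-.045,.058,0]])
px=np.array([[424,224],[437.5,232.7],[415.4,232.7],[428,240],[390.7,252.7],[313,358],[281,322],[414,293]])
def W(p,P=P):
    s,k=np.sin(p[2]),np.cos(p[2]); return np.c_[p[0]+k*P[:,0]-s*P[:,1],p[1]+s*P[:,0]+k*P[:,1],P[:,2]]
r=least_squares(lambda p:(proj(c,W(p))-px).ravel(),[.52,.17,.08],loss='soft_l1')
print(r.x.round(4),(proj(c,W(r.x))-px).round(1).tolist())
print('paddle',W(r.x,np.array([[-.110,0,.115]])).round(4), 'die top',at_z(c,370,222,.036).round(3),'spare top',at_z(c,504,298,.085).round(3))
E
python3 fit.py
```

```text
[0.5275 0.1761 0.0574] [[2.0, -0.3], [0.8, -0.1], [-0.2, -3.1], [-0.6, -1.3], [-0.9, -1.4], [-1.4, 2.3], [-0.1, 0.3], [3.7, 1.4]]
paddle [[0.4177 0.1698 0.115 ]] die top [0.444 0.002 0.036] spare top [0.399 0.384 0.085]
```

{"api": "move_arm", "payload": {
  "moves": [
    {"gripper": 0,"roll": -10},
    {"gripper": 0,"roll": -10},
    {"gripper": 0,"roll": -10}
  ]
}}

```text
validation failed for argument at $.mo...
```

{"api": "move_arm", "payload": {
  "moves": [
    {"gripper": 0,"x": 0,"y": 0,"z": 0,"roll": -10},
    {"gripper": 0,"x": 0,"y": 0,"z": 0,"roll": -10},
    {"gripper": 0,"x": 0,"y": 0,"z": 0,"roll": -10}
  ]
}}

```text
time_s: 0.48
eef_pos: [0.2525, 0.5164, 0.4041]
eef_rot: [0.0, 0.68, 0.733, -0.001]
wrist_force: [-0.6, 0.5, 0.4]
opening: 0.378
```

{"api": "move_arm", "payload": {
  "moves": [
    {"gripper": 0,"x": -5.1,"y": 2,"z": 0,"roll": 0},
    {"gripper": 0,"x": -5.1,"y": 2,"z": 0,"roll": 0},
    {"gripper": 0,"x": -5.1,"y": 2,"z": 0,"roll": 0},
    {"gripper": 0,"x": -5.1,"y": 2,"z": 0,"roll": 0},
    {"gripper": 0,"x": -5.1,"y": 2,"z": 0,"roll": 0}
  ]
}}

```text
time_s: 1.1
eef_pos: [0.3701, 0.2674, 0.4045]
eef_rot: [-0.0, 0.682, 0.731, -0.0]
wrist_force: [-0.3, -0.0, 0.6]
opening: -0.002
```

{"api": "move_arm", "payload": {
  "moves": [
    {"gripper": 0,"x": -5.1,"y": 1.9,"z": 0,"roll": 0},
    {"gripper": 0,"x": -5.1,"y": 1.9,"z": 0,"roll": 0},
    {"gripper": 0,"x": 0,"y": 0,"z": 0,"roll": 0}
  ]
}}

```text
time_s: 1.48
eef_pos: [0.416, 0.167, 0.4045]
eef_rot: [0.0, 0.684, 0.729, -0.0]
wrist_force: [-0.0, 0.7, 0.0]
opening: -0.001
```

```bash
cat > wr.py <<'E'
from h import *
from scipy.spatial.transform import Rotation as R
import sys
def wsnap(f):
    o=ctrl.get_obs(); c=snap('wrist',f); q=o['eef_rot']; T=np.eye(4); T[:3,:3]=R.from_quat([q[1],q[2],q[3],q[0]]).as_matrix(); T[:3,3]=o['eef_pos']
    c['world_from_camera']=T@np.array(c['tool_from_camera']); pickle.dump(c,open(f'pics/{f}.pkl','wb'))
    print(o['time_s'],o['eef_pos'],o['eef_rot'],o['wrist_force'],o['opening'])
    return c,T
E
python3 - <<'E'
from wr import *
c,T=wsnap('w1'); snap('scene','scene1')
tip=T[:3,3]+T[:3,2]*.173; print('tip',tip,'px',proj(c,tip),'pad model px',proj(c,np.array([[.4177,.1698,.115]])))
E
```

```text
1.475 [0.41596813 0.16701645 0.40452948] [ 2.39920169e-04  6.84490715e-01  7.29021488e-01 -2.72250006e-04] [-0.00791276  0.73528931  0.01303565] -0.0009017269255796662
tip [0.41596417 0.16689095 0.23152952] px [[321.1463685  324.79950124]] pad model px [[325.3705546 243.1488449]]
```

View pics/w1.png

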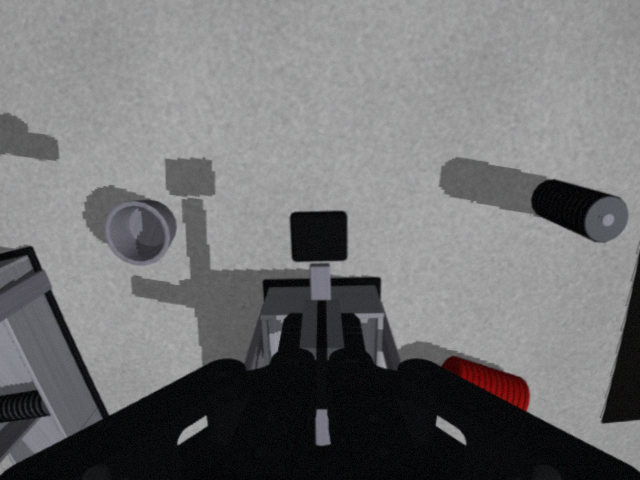

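Run:
```python
from wr import *
c=load('w1')
for u,v in [(319.5,236.3),(291,236),(348,236),(319.5,211),(319.5,262)]: print(at_z(c,u,v,.115).round(4))
tipx=np.array([.416,.167])
q=[.684,.729]; tx=np.array([2*q[0]**2-1,2*q[0]*q[1]]); ty=np.array([tx[1],-tx[0]])
for n,P in (('fit',[.4177,.1698]),('wrist',at_z(c,319.5,236.3,.115)[:2])):
    d=np.array(P)-tipx; print(n,d@tx*100,d@ty*100)
im=c['img'][250:410,230:410,::-1]; cv2.imwrite('pics/w1c.png',cv2.resize(im,None,fx=3,fy=3))
```

```text
[0.4132 0.1656 0.115 ]
[0.4142 0.1469 0.115 ]
[0.4119 0.1844 0.115 ]
[0.3962 0.1646 0.115 ]
[0.4312 0.1667 0.115 ]
fit 0.2683071999999995 0.18753688000000343
wrist -0.11898826075505456 -0.28454777143220894
```

View pics/w1c.png

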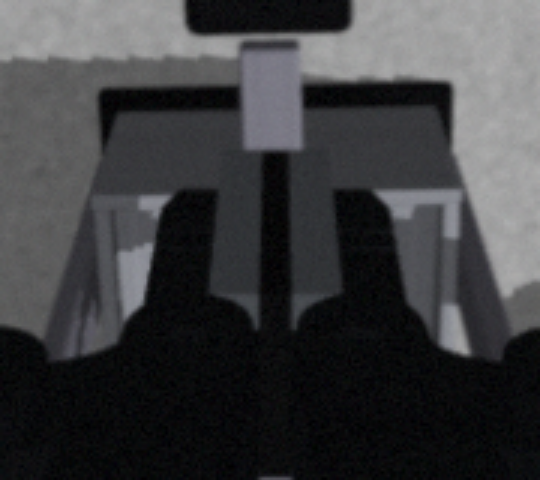

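{"api": "move_arm", "payload": {
  "moves": [
    {"gripper": 0,"x": -0.1,"y": -0.4,"z": 3,"roll": 0},
    {"gripper": 0,"x": 0,"y": 0,"z": 4,"roll": 0},
    {"gripper": 0,"x": 0,"y": 0,"z": 3,"roll": 0},
    {"gripper": 0,"x": 0,"y": 0,"z": 0,"roll": 0},
    {"gripper": 0,"x": 0,"y": 0,"z": 0,"roll": 0}
  ]
}}

```text
time_s: 2.2
eef_pos: [0.411, 0.1695, 0.3057]
eef_rot: [0.0, 0.682, 0.732, 0.0]
wrist_force: [-0.2, -0.7, 0.2]
opening: -0.001
```

Run:
```python
from wr import *
c,T=wsnap('w2'); s=snap('scene','scene2')
im=np.hstack([cv2.resize(c['img'][180:420,200:440],(400,400)),cv2.resize(s['img'][180:360,275:455],(400,400))])[:,:,::-1]
cv2.imwrite('pics/m2.png',im)
```

```text
2.2 [0.41104193 0.16954779 0.30573816] [3.18508710e-04 6.81765403e-01 7.31570642e-01 4.78976334e-04] [-0.2433221  -0.72617491  0.23488768] -0.0005396987427019723
```

View pics/m2.png

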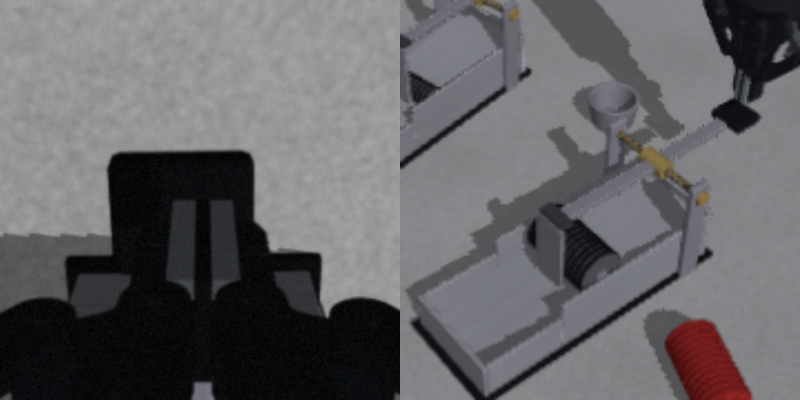

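Run:
```python
from wr import *
c=load('w2'); a=at_z(c,308.9,271.2,.115); print(a, at_z(c,265.4,275,.115),at_z(c,352.4,275,.115))
o=ctrl.get_obs(); print(o['time_s'],o['eef_pos']); print(proj(c,np.array([o['eef_pos']])-[[0,0,.173]]))
```

```text
[0.39606015 0.16341871 0.115     ] [0.39905006 0.14527217 0.115     ] [0.39649821 0.18175012 0.115     ]
2.3 [0.41143485 0.16919338 0.30628709]
[[320.05803785 325.86527639]]
```

The fingers are about 18 mm above the paddle and 5 mm off sideways, towards +y. I'll correct that and start pressing.

{"api": "move_arm", "payload": {
  "moves": [
    {"gripper": 0,"x": -0.5,"y": 0,"z": 0,"roll": 0},
    {"gripper": 0,"x": 0,"y": 0,"z": 1.3,"roll": 0},
    {"gripper": 0,"x": 0,"y": 0,"z": 1,"roll": 0},
    {"gripper": 0,"x": 0,"y": 0,"z": 0.5,"roll": 0},
    {"gripper": 0,"x": 0,"y": 0,"z": 0,"roll": 0}
  ]
}}

```text
time_s: 2.92
eef_pos: [0.411, 0.1636, 0.276]
eef_rot: [-0.001, 0.682, 0.731, -0.001]
wrist_force: [-0.7, -0.1, 1.4]
opening: -0.002
```

{"api": "move_arm", "payload": {
  "moves": [
    {"gripper": 0,"x": 0,"y": 0,"z": 1,"roll": 0},
    {"gripper": 0,"x": 0,"y": 0,"z": 0.8,"roll": 0},
    {"gripper": 0,"x": 0,"y": 0,"z": 0.4,"roll": 0},
    {"gripper": 0,"x": 0,"y": 0,"z": 0,"roll": 0},
    {"gripper": 0,"x": 0,"y": 0,"z": 0,"roll": 0}
  ]
}}

```text
time_s: 3.55
eef_pos: [0.411, 0.1636, 0.2547]
eef_rot: [-0.0, 0.682, 0.731, -0.0]
wrist_force: [-1.2, -0.5, 3.2]
opening: 0.003
```

Run:
```python
from wr import *
c,T=wsnap('w3'); s=snap('scene','scene3')
im=np.hstack([cv2.resize(c['img'][180:420,200:440],(400,400)),cv2.resize(s['img'][180:360,275:455],(400,400))])[:,:,::-1]
cv2.imwrite('pics/m3.png',im)
```

```text
3.55 [0.41102401 0.1636494  0.25465961] [-2.48051128e-04  6.82351930e-01  7.31023728e-01 -3.02073845e-04] [-1.19549525 -0.52013329  3.20974334] 0.002898322632374822
```

View pics/m3.png

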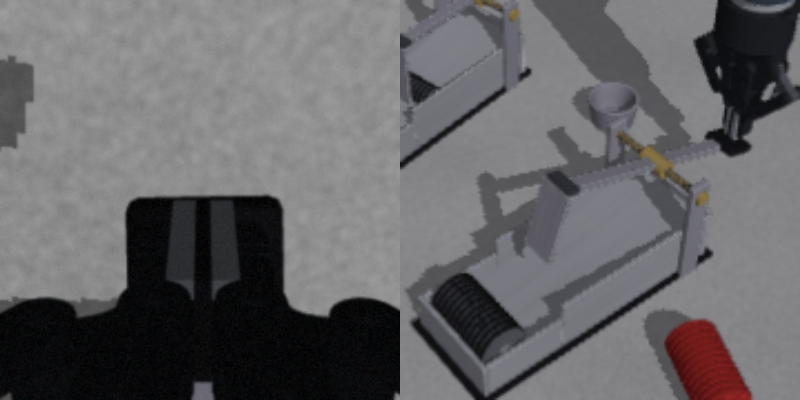

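The scene crop shows the gate lifted and the roll lying at the end stop (about (475,315) in the crop). I'll hold briefly so it settles, then let the paddle up.

{"api": "move_arm", "payload": {
  "moves": [
    {"gripper": 0,"x": 0,"y": 0,"z": 0,"roll": 0},
    {"gripper": 0,"x": 0,"y": 0,"z": 0,"roll": 0},
    {"gripper": 0,"x": 0,"y": 0,"z": 0,"roll": 0},
    {"gripper": 0,"x": 0,"y": 0,"z": 0,"roll": 0},
    {"gripper": 0,"x": 0,"y": 0,"z": 0,"roll": 0}
  ]
}}

```text
time_s: 4.28
eef_pos: [0.4111, 0.1636, 0.2546]
eef_rot: [-0.0, 0.682, 0.731, -0.0]
wrist_force: [-1.6, 0.9, 2.6]
opening: -0.003
```

{"api": "move_arm", "payload": {
  "moves": [
    {"gripper": 0,"x": 0,"y": 0,"z": -0.8,"roll": 0},
    {"gripper": 0,"x": 0,"y": 0,"z": -0.8,"roll": 0},
    {"gripper": 0,"x": 0,"y": 0,"z": -0.8,"roll": 0},
    {"gripper": 0,"x": 0,"y": 0,"z": -0.8,"roll": 0},
    {"gripper": 0,"x": 0,"y": 0,"z": -0.8,"roll": 0}
  ]
}}

```text
time_s: 4.9
eef_pos: [0.4115, 0.1637, 0.2954]
eef_rot: [0.0, 0.682, 0.731, 0.001]
wrist_force: [0.5, 0.1, 0.2]
opening: -0.003
```

{"api": "move_arm", "payload": {
  "moves": [
    {"gripper": 0,"x": 0,"y": 0,"z": -2,"roll": 0},
    {"gripper": 0,"x": 0,"y": 0,"z": -4,"roll": 0},
    {"gripper": 0,"x": 0,"y": 0,"z": -4,"roll": 0},
    {"gripper": 0,"x": 0,"y": 0,"z": 0,"roll": 0},
    {"gripper": 0,"x": 0,"y": 0,"z": 0,"roll": 0}
  ]
}}

```text
time_s: 5.52
eef_pos: [0.411, 0.1636, 0.3943]
eef_rot: [-0.0, 0.682, 0.731, -0.0]
wrist_force: [-0.2, -0.8, 0.5]
opening: 0.001
```

Run:
```python
from wr import *
s=snap('scene','scene4'); o=ctrl.get_obs(); print(o['time_s'],o['eef_pos'],o['wrist_force'],abs(o['dq']).max() if hasattr(o['dq'],'max') else o['dq'])
```

```text
5.575 [0.41081235 0.16355702 0.39362493] [-0.52092487 -0.11778182 -1.08156151] 0.013026319415906611
```

View pics/scene4.png

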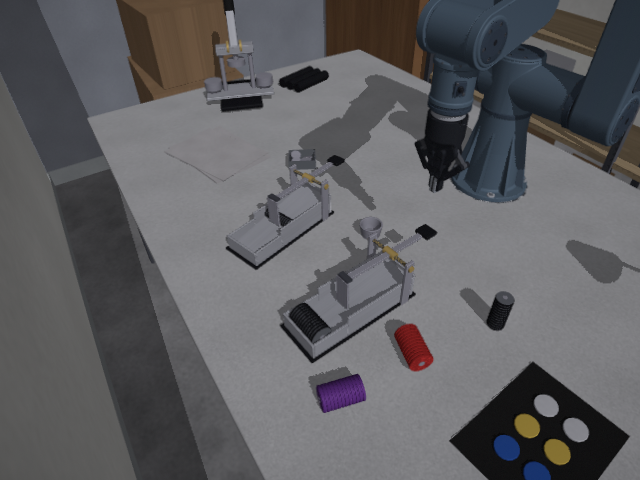

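The thick roll is at the end stop (308,322), the gate is shut (350,288), and the paddle is back up at (426,232). Everything else is where it was, and the gripper is clear.

```bash
python3 -c "
from bench import ctrl
print(ctrl.hand_in())"
```

```text
the job is handed in; nothing more can be done
None
```

The thick roll has rolled out to the end stop of its chute and the gate is shut again; I've handed the job in at about 5.6 s of the 29 s allowed.

- **What I did:** I chose the near feeder, whose roll is visibly thicker in the scene and side views. With the fingers shut, I pressed its paddle down about 33 mm. A picture then showed the roll already at the end stop, so I held the paddle a little longer before letting it up and lifting clear.
- **Last checks:** The final picture shows the paddle back at its starting position. The other feeder, die, spare roll, shell tray and the red and purple rolls look unmoved. The wrist force reading was about 3 N while pressing and back to around zero afterwards.
- **What disagreed:** My first paddle estimate, from the scene camera, was about 6 mm off from the wrist camera's. I used the wrist camera and corrected sideways by 5 mm before touching the paddle.

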